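Put a stack of set-up parts away in their wooden holders

ROBOT

A 6-joint arm with a two-finger parallel gripper is mounted at the origin on the work surface. World frame = base frame: x ahead of the robot, y to its left, z up, the work surface at z = 0. Lengths are in mm, angles in degrees, forces in N, time in s.
With the tool pointing down it reaches from about 300 to 875 mm from the base axis. Payload 4.2 kg.
Tool frame: the origin (TCP) lies at the very end of the fingers, on their centre line; the grasp point (between the pads) lies 19 mm behind it; z points along the fingers, y is the direction in which the jaws open and shut (so a half turn about z gives the same grasp; the last joint's range is limited). The gripper opens to 85 mm and grips with 20 to 120 N. Pads are 22 mm wide; open, the fingers measure 114 mm over their backs; the gripper's body (76 mm by 85 mm) begins 54 mm behind the grasp point. The pads swing forward as they close: fully open they stand 13 mm farther back than shut.
Start: joints at [-65.432, 18.312, 89.639, -0, 72.044, -1.146], TCP at [249.488, -518.07, 231.338] pointing down, gripper open.
Joint ranges: [-177.97, 177.97], [-48.28, 115.42], [12.27, 149.76], [-77.06, 257.06], [2.81, 150.46], [-146.56, 146.56]. Speed limits (degrees/s): [147.25, 147.25, 180, 180, 180, 180].

INTERFACE

Orientations are given as [roll, pitch, yaw] about the fixed x, y, z axes, in that order (R = Rz(yaw) Ry(pitch) Rx(roll)).
In Python, from plant import observe, snapshot, ticket, masks_of, landmark_of gives the robot as it stands. The module is installed in compiled form; this text tells all that it offers.
- The arm moves only by the shell command python3 -m pendant 'ROWS'. ROWS is JSON, a list that holds one entry, the list of rows, each a list of 7 numbers: the finger opening in cm, from 0 to 8.54, then the shift along the world's x, y, z in cm, then the turn, a rotation vector about the world's x, y, z in rad. A call has exactly 8 rows; each row is the pose to reach, as a shift and turn from the pose measured when the call began; what a row does not reach only later rows make up. A row lasts 1/10 s, in which the tool goes at most 50 mm and 8.59 degrees, less where a joint would pass 70% of its speed; a pose out of reach is approached as far as the arm can. A call with a gripper value outside its range is refused whole. The fingers move at their own pace and stop on an object; the grip force is fixed at half the most. Time passes only in rows, so rows that repeat a pose let the fingers close, or fill a call up. It gives the time, the measured TCP pose, the force and the opening at its end, in the units of the state.
- observe(): the state, without advancing time (a new reading comes with each control period).
- snapshot(name): name is "side" or "top" or "wrist"; returns a dict with "color" (400x640x3 uint8, red, green, blue), "mtx" (3x3 intrinsics, pixels), "cam_to_world" (4x4, takes a point from camera to world coordinates); the wrist camera has in their place "T_tool_cam" (4x4, takes a point from camera to tool coordinates, whose origin is the TCP and whose axes are the flange's). Camera axes: x right, y down, z forward; pixel columns grow to the right and rows downward; lengths in mm; the calibration is good to about 2 mm. A picture is of the moment at which its call begins: read the wrist's pose just before it. There is no depth.
- ticket.sign_off(): hands the job in, once; it reports no verdict.
Trained networks look in the newest picture that a camera, given by its name, has taken for a name from the list of things; names that differ only in an ending like _2 or _b are one class to them, and where a whole thing is asked for, a point or a joint stands for the part that bears it (a point fixed in the world has none). Each returns a list of dicts, best first, with "score" (0 to 1); they miss things now and then, are a little off and sometimes report something else, mostly with a low value. They report only what shows in the picture. A call takes as long as a camera call. They do not tell look-alikes from the thing itself.
- masks_of(target, camera): "region" (400x640 bool, what is visible of it) and "position" ([column, row] in pixels, amid what is visible of it).
- landmark_of(target, camera): "position" ([column, row] in pixels: a listed point, or the origin of a listed thing).
The state is a dict: "time_s": time; "q": joint angles; "joint_velocities": joint speeds; "tau": joint torques, N m; "tcp_pos": TCP position; "tool_rot": TCP orientation; "contact_force": force on the tool from outside, world axes, zero at the start; "wrist_torque": the same for the moment, N m; "gripper_width": opening from 0.0 (shut) to 1.0 (fully open).
Only numpy, scipy, OpenCV 4.12 (cv2) and the standard library are available. Lean on these libraries where they do the work, as an engineer would, in place of code of your own. Each camera call takes 0.05 s, during which the arm holds its last target. There are 200 camera calls.

TASK

A stack of set-up parts has been left on the workshop bench. Take it apart from the top down and put each part straight away in its own wooden holder, the same way up as it is now: the flanged plug in the middle of the round dish, the collar flat over the post, the V-block in the short cradle and the flat bar in the long cradle, each of these two lying lengthwise between the end stops and centred on the board. Set the parts down without dropping them, and leave the jar and the wrench where they are.

Things in the scene. Friction and masses are not known exactly. Their poses are not given: they have to be found in the camera images.
- plug_mid (a point): Turned dark steel plug standing upright, top of the stack: a round foot 34 mm in diameter and 10 mm high carrying a plain round shank 22 mm in diameter and 30 mm high; 40 mm high in all, about 150 g. The point is on its axis half-way up (20 mm above its underside); z is the axis, up. It stands on the collar at the start.
- collar_mid (a point): Bright steel collar (thick ring) lying flat: 44 mm outside diameter, 26 mm hole, 20 mm high, about 150 g. The point is at the centre of its hole, half-way up (10 mm above its underside); z is the axis, up. It lies on the V-block at the start, with the plug standing on it.
- vblock_mid (a point): Steel V-block: 70 mm long (its x), 40 mm wide (its y), 30 mm high (z, up), with a V groove 20 mm wide and 10 mm deep along the whole length of its upper face; about 480 g. The point is at its centre, 15 mm above its underside. It lies roughly lengthwise on the bar at the start, turned against it by up to about 25 degrees, with the collar on it.
- bar_mid (a point): Plain flat aluminium bar, bottom of the stack, on the bench: 130 mm long (its x), 40 mm wide (its y), 25 mm high (z, up); about 350 g. The point is at its centre, 12.5 mm above its underside.
- dish_seat (a point): Shallow round plywood dish, the plug's holder: 68 mm outside diameter, flat floor 56 mm across and 4 mm above the bench, rim 6 mm wide that rises 6 mm above the floor (10 mm above the bench). Fixed to the bench. The point is at the centre of the floor, z up.
- post_seat (a point): Round plywood base 80 mm in diameter and 10 mm high with an upright wooden post in its middle, 10 mm in diameter and 38 mm tall above the base: the collar's holder. Fixed to the bench. The point is on the post's axis at the level of the base's upper face (10 mm above the bench), z up.
- short_cradle_seat (a point): The shorter of two plywood cradles, the V-block's holder: a board 110 mm long, 64 mm wide and 10 mm high, open at its long sides, with an end stop 12 mm high (above the board) and 10 mm thick across it near either end; 90 mm clear between the end stops. Fixed to the bench. The point is at the middle of the board's upper face, 10 mm above the bench; its x axis runs along the length of the board, from one end stop to the other, y across it, z up.
- long_cradle_seat (a point): The longer of two plywood cradles, the bar's holder: a board 170 mm long, 64 mm wide and 10 mm high, open at its long sides, with an end stop 12 mm high (above the board) and 10 mm thick across it near either end; 150 mm clear between the end stops. Fixed to the bench. The point is at the middle of the board's upper face, 10 mm above the bench; its x axis runs along the length of the board, from one end stop to the other, y across it, z up.
- jar: Amber glass jar with a black lid, 56 mm in diameter, 85 mm high, standing on the far side of the bench; leave it alone. Origin at the centre of its underside.
- wrench: Steel wrench, 170 mm long, lying on the bench at the robot's far right; leave it alone. Origin under its middle, on the bench; x runs along it.
Mind the look-alikes: they are no part of the job. Of the things like the part that bears bar_mid, leave any that is blue; of the rest the smaller one is meant. Leave any turquoise look-alike of the part that bears dish_seat alone.

How it is judged:
By the outcome, as a careful person would: the job done as asked, in the order asked, and still so for the second after the job is handed in, with the robot touching nothing.
It also fails if it takes over 120 s, if anything falls off the work surface, if the arm or the gripper's body presses on something with over 40 N, if the wrist force passes 120 N, or if a joint passes its speed limit or range.

## Working session

There is one attempt and no reset: what is moved stays moved. The work goes in short steps, Python scripts to look and compute and a shell command to move; the robot and the scene stay as the last step left them, time stands still between calls to the robot, and variables do not carry over. Pictures are saved under pics/ and viewed, about 12 in all and at most 16, crops included, and the job is handed in when it is done.

```bash
mkdir -p pics; cat > h.py <<'E'
import numpy as np, cv2
from plant import observe, snapshot, ticket, masks_of, landmark_of
from scipy.spatial.transform import Rotation as R
def snap(n,name=None):
    o=observe(); s=snapshot(n)
    if name: cv2.imwrite('pics/'+name,s['color'][:,:,::-1])
    if 'cam_to_world' in s: T=np.array(s['cam_to_world'])
    else:
        W=np.eye(4); W[:3,:3]=R.from_euler('xyz',o['tool_rot'],degrees=True).as_matrix(); W[:3,3]=o['tcp_pos']
        T=W@np.array(s['T_tool_cam'])
    return dict(K=np.array(s['mtx']),T=T,img=s['color'])
def ray(s,p):
    d=s['T'][:3,:3]@np.linalg.inv(s['K'])@np.array([p[0],p[1],1.]); return s['T'][:3,3],d/np.linalg.norm(d)
def atz(s,p,z):
    c,d=ray(s,p); return c+d*(z-c[2])/d[2]
def tri(*sp):
    A=np.zeros((3,3));b=np.zeros(3)
    for s,p in sp:
        c,d=ray(s,p);M=np.eye(3)-np.outer(d,d);A+=M;b+=M@c
    x=np.linalg.solve(A,b); return x,[np.linalg.norm(np.cross(x-ray(s,p)[0],ray(s,p)[1])) for s,p in sp]
def proj(s,X):
    q=np.linalg.inv(s['T'])@np.append(X,1); q=s['K']@q[:3]; return q[:2]/q[2]
E
cat > a.py <<'E'
from h import *
np.set_printoptions(precision=1,suppress=True)
N=['plug_mid','collar_mid','vblock_mid','bar_mid','dish_seat','post_seat','short_cradle_seat','long_cradle_seat','jar','wrench']
o=observe();print(o['tool_rot'],o['tcp_pos'],o['gripper_width'])
for c in ['top','side','wrist']:
    s=snap(c,c+'0.png'); print(c,s['T'][:3,3],s['T'][:3,2])
    for n in N:
        print(n,[(round(d['score'],2),np.array(d['position'])) for d in landmark_of(n,c)], 'M',[(round(d['score'],2),np.array(d['position']),int(d['region'].sum())) for d in masks_of(n,c)])
E
python3 a.py
```

```text
[-179.9   -0.    25.7] [ 249.3 -517.6  230.5] 0.9976703227108404
top [ 359.7  -25.5 1252.8] [ 0.2 -0.  -1. ]
plug_mid [(0.56, array([303.7, 225.1]))] M [(0.59, array([303.6, 224.8]), 99), (0.57, array([249.1, 167.7]), 727), (0.26, array([300.2, 232.2]), 9)]
collar_mid [(0.5, array([303. , 228.1]))] M []
vblock_mid [(0.64, array([302.8, 225.9]))] M [(0.42, array([298.2, 223.7]), 120)]
bar_mid [(0.94, array([250.3, 251. ])), (0.82, array([302.3, 222.5])), (0.69, array([370.4, 274. ]))] M [(0.9, array([371.8, 276.4]), 1208), (0.77, array([248.4, 255.2]), 597), (0.66, array([296.9, 211.4]), 235)]
dish_seat [(0.64, array([368.3, 178.6])), (0.58, array([378.1, 213.4])), (0.38, array([431.5, 246.8])), (0.22, array([311.8, 145.1]))] M [(0.62, array([376.4, 211.5]), 398), (0.38, array([306.1, 234.6]), 112)]
post_seat [(0.75, array([432.4, 252. ]))] M [(0.74, array([430.2, 247.8]), 541)]
short_cradle_seat [(0.65, array([249., 170.]))] M [(0.63, array([248.3, 170.3]), 733)]
long_cradle_seat [(0.76, array([182.3, 241.6]))] M [(0.91, array([183.7, 241.2]), 1253), (0.19, array([368.5, 176.2]), 332
[... 874 characters left out ...]
M [(0.83, array([371.3, 139.6]), 368)]
short_cradle_seat [(0.87, array([252.8, 265.6])), (0.6, array([301.4, 129.2]))] M [(0.72, array([251.4, 268. ]), 1117)]
long_cradle_seat [(0.85, array([340.9, 368. ]))] M [(0.98, array([337.1, 367.8]), 3144)]
jar [(0.59, array([249.3, 211.6]))] M [(0.71, array([243.4, 199.9]), 643)]
wrench [(0.64, array([304.3, 124.7]))] M [(0.77, array([302.4, 126.7]), 196)]
wrist [ 321.7 -483.7  373.9] [-0.3 -0.1 -1. ]
plug_mid [] M []
collar_mid [] M []
vblock_mid [] M []
bar_mid [] M [(0.81, array([109.5,   9.4]), 1881)]
dish_seat [] M []
post_seat [] M [(0.57, array([254.1,   5.2]), 713)]
short_cradle_seat [] M []
long_cradle_seat [] M []
jar [] M []
wrench [] M []
```

```bash
python3 -c "
import cv2,numpy as np
a=[cv2.imread('pics/%s0.png'%c) for c in('top','side','wrist')]
"; ls pics
```

```text
side0.png
top0.png
wrist0.png
```

View pics/top0.png

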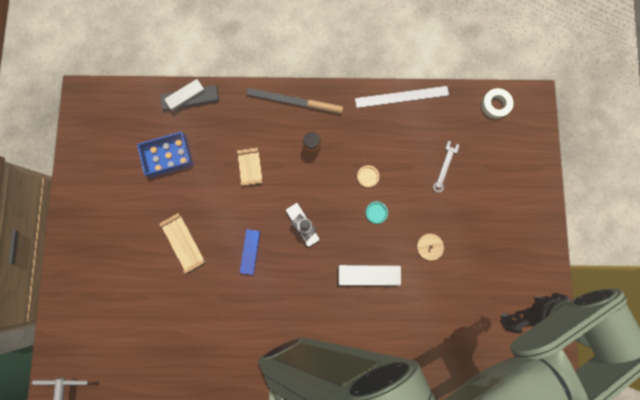

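View pics/side0.png

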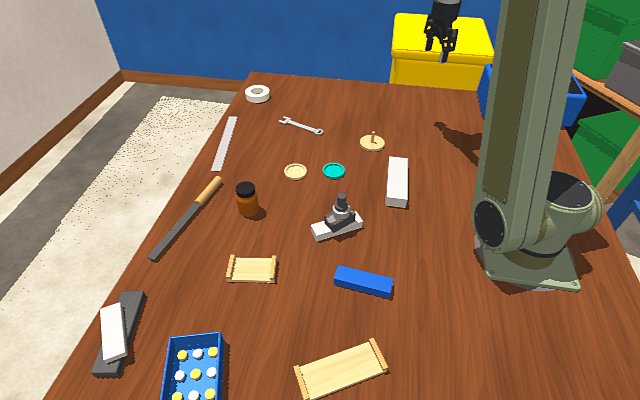

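The top view shows the stack at about (303,224), the wooden dish at (368,177) and the turquoise one at (377,212). The post is at (430,247), the short cradle at (249,168) and the long cradle at (182,243). The big white bar at (370,275) and the blue bar at (250,252) are decoys. The side view agrees.

```bash
cat > b.py <<'E'
from h import *
np.set_printoptions(precision=1,suppress=True)
t=snap('top');s=snap('side');print(t['K'][0],s['K'][0])
L=dict(plug=((303.7,225.1),(341.7,201.2),95),collar=((303,228.1),(341.3,212.8),65),vb=((302.8,225.9),(340.4,217.6),40),bar=((302.3,222.5),(338.1,223.3),12.5),
dish=((368.3,178.6),(295.1,168.3),4),post=((432.4,252),(372.3,143.2),10),short=((249,170),(252.8,265.6),10),long=((182.3,241.6),(340.9,368),10),jar=((312.7,145.6),(249.3,211.6),0))
for k,(a,b,z) in L.items():
    x,e=tri((t,a),(s,b)); print(k,x,np.array(e),'| top',atz(t,a,z)[:2],'side',atz(s,b,z)[:2])
for n in('short_cradle_seat','long_cradle_seat'):
  for c,S in(('top',t),('side',s)):
    m=masks_of(n,c)[0]['region']; p=np.argwhere(m)[:,::-1]
    P=np.array([atz(S,q,12)[:2] for q in p],np.float32); r=cv2.minAreaRect(P); d=cv2.boxPoints(r);e=[d[1]-d[0],d[2]-d[1]];e=max(e,key=np.linalg.norm)
    print(n,c,np.array(r[0]),np.array(r[1]),np.degrees(np.arctan2(e[1],e[0]))%180)
E
python3 b.py
```

```text
[409.    0.  317.1] [385.4   0.  312.8]
plug [458.2   6.5  99. ] [0.3 0.3] | top [458.8   6.6] side [458.2   2.6]
collar [454.7   9.5  60.7] [1.8 1.8] | top [452.6   9.4] side [456.2  13.4]
vb [459.3  10.7  44.2] [1.5 1.5] | top [461.1  10.8] side [458.1   7. ]
bar [467.5  13.   24.5] [5.1 5.1] | top [473.7  13.3] side [463.3   2.8]
dish [ 615.1 -188.    18. ] [4.7 4.7] | top [ 613.1 -190.1] side [ 623.9 -204.9]
post [ 394.4 -384.    -2.3] [6.3 6.3] | top [ 387.9 -380.3] side [ 400.8 -367.5]
short [637.2 179.4  22.4] [3.9 3.9] | top [635.9 180.8] side [645.2 170.9]
long [410.3 373.8  13.6] [2.8 2.8] | top [413.3 374.8] side [407.5 372.5]
jar [717.5 -16.4  -9.7] [3.8 3.8] | top [718.7 -16. ] side [709.6  -7.2]
short_cradle_seat top [645.2 177.7] [114.   64.5] 8.995982
short_cradle_seat side [646.7 181.4] [114.   73.9] 10.357684
long_cradle_seat top [409.7 372.6] [173.5  66.3] 29.958622
long_cradle_seat side [408.7 373.9] [173.7  70.8] 30.534645
```

```bash
python3 -m pendant '[[[8.5,4,10,1,0,0,0],[8.5,8,20,2,0,0,0],[8.5,12,30,3,0,0,0],[8.5,14,36,3,0,0,0],[8.5,14,36,3,0,0,0],[8.5,14,36,3,0,0,0],[8.5,14,36,3,0,0,0],[8.5,14,36,3,0,0,0]]]'; python3 -m pendant '[[[8.5,2,5,0,0,0,0],[8.5,4,10,0,0,0,0],[8.5,5.5,15,0,0,0,0],[8.5,5.5,15,0,0,0,0],[8.5,5.5,15,0,0,0,0],[8.5,5.5,15,0,0,0,0],[8.5,5.5,15,0,0,0,0],[8.5,5.5,15,0,0,0,0]]]'
cat > w.py <<'E'
import sys
from h import *
np.set_printoptions(precision=1,suppress=True)
s=snap('wrist',sys.argv[1]+'.png'); o=observe();print(o['time_s'],o['tcp_pos'],o['tool_rot'],'cam',s['T'][:3,3],'w',o['gripper_width'],'F',np.array(o['contact_force']),'q',np.array(o['q']))
np.savez('pics/'+sys.argv[1],**s)
for n in sys.argv[2:]:
    print(n,[(round(d['score'],2),np.array(d['position'])) for d in landmark_of(n,'wrist')], 'M',[(round(d['score'],2),np.array(d['position']),int(d['region'].sum())) for d in masks_of(n,'wrist')])
E
python3 w.py w1 plug_mid collar_mid vblock_mid bar_mid
```

```text
time_s: 4.25
tcp_pos: [389.9, -155.6, 261.8]
tool_rot: [180.0, -0.1, 25.8]
contact_force: [0.3, -0.4, 0.1]
gripper_width: 0.997
time_s: 5.05
tcp_pos: [444.6, -7.0, 261.9]
tool_rot: [180.0, -0.1, 25.6]
contact_force: [-0.2, 0.6, 0.4]
gripper_width: 0.992
5.1 [444.7  -6.8 261.9] [180.   -0.1  25.6] cam [516.7  27.4 404.6] w 0.9925426967976348 F [-0.1 -1.1  0.2] q [ -2.4   5.2 102.3  -0.   72.4  62. ]
plug_mid [(0.78, array([316. , 160.9]))] M [(0.76, array([314. , 161.9]), 826)]
collar_mid [(0.97, array([311.9, 158.8]))] M [(0.58, array([302.1, 145.6]), 445), (0.55, array([528.4, 294.5]), 2323)]
vblock_mid [(0.7, array([311.3, 153.2]))] M [(0.33, array([299.9, 146.2]), 349)]
bar_mid [(0.88, array([310.8, 143. ])), (0.66, array([391.1, 295.1])), (0.61, array([171.2, 150.5]))] M [(0.92, array([305.9, 113.6]), 1604), (0.75, array([171.5, 147.1]), 4183), (0.68, array([371.6, 291.2]), 3774)]
```

View pics/w1.png

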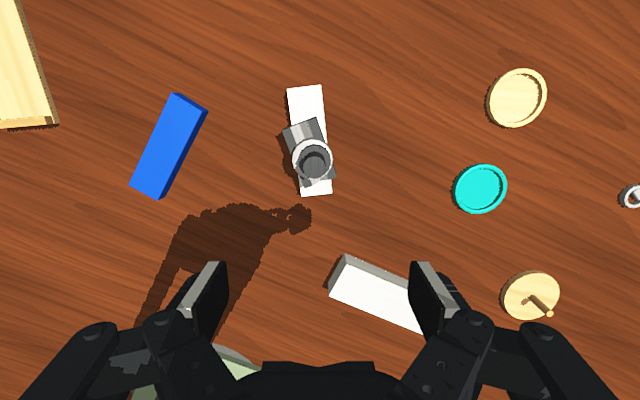

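The wrist view shows the plug at (315,160) on the collar, V-block and white bar. The wooden dish is at (517,97), with turquoise at (480,188). Now I triangulate with all three views.

```bash
cat > c.py <<'E'
from h import *
np.set_printoptions(precision=1,suppress=True)
t=snap('top');s=snap('side');w=dict(np.load('pics/w1.npz'))
L=dict(plug=((303.7,225.1),(341.7,201.2),(316,160.9),95),collar=((303,228.1),(341.3,212.8),(311.9,158.8),65),vb=((302.8,225.9),(340.4,217.6),(311.3,153.2),40),bar=((302.3,222.5),(338.1,223.3),(310.8,143),12.5))
for k,(a,b,c,z) in L.items(): print(k,*tri((t,a),(s,b),(w,c)),atz(w,c,z))
for n in ('plug_mid','dish_seat','bar_mid'): print(n,[(d['position']) for d in landmark_of(n,'top')],[(d['position']) for d in landmark_of(n,'side')])
# dish outline in wrist, colour seg
h=cv2.cvtColor(w['img'],cv2.COLOR_RGB2HSV)
print('dishpx',h[97,517],'post',h[290,520],'barpx',h[100,305],'bench',h[50,250])
for nm,(x0,y0,x1,y1) in dict(dish=(470,55,565,140)).items():
    g=np.zeros(h.shape[:2],np.uint8); g[y0:y1,x0:x1]=(h[y0:y1,x0:x1,2]>170)
    cs=max(cv2.findContours(g,0,2)[0],key=cv2.contourArea);e=cv2.fitEllipse(cs);print(nm,e,atz(w,e[0],10))
    P=np.array([atz(w,q[0],10)[:2] for q in cs],np.float32);print(cv2.minEnclosingCircle(P))
# bar edges: white top corners read from picture
for q in((287,87),(323,85),(301,197),(333,194)):print(q,atz(w,q,25))
for z in(25,):
    print('bar axis deg',np.degrees(np.arctan2(*(atz(w,(287,87),25)-atz(w,(301,197),25))[1::-1])))
for q in((283,127),(317,119)):print('vb far edge',atz(w,q,55))
print('proj plug top',proj(w,[458.2,6.5,115]))
E
python3 c.py; python3 -c "
import cv2
a=cv2.imread('pics/w1.png')[70:210,260:360];cv2.imwrite('pics/w1c.png',cv2.resize(a,None,fx=4,fy=4,interpolation=2))"
```

```text
plug [460.3   4.9  95.8] [np.float64(2.3206171071930624), np.float64(2.437261901432875), np.float64(3.90981344167308)] [464.   4.  95.]
collar [455.9   7.8  58.2] [np.float64(3.3013674771665245), np.float64(0.9576943134761944), np.float64(2.454756411841783)] [459.1   6.8  65. ]
vb [459.9   9.7  42.8] [np.float64(1.4271588779712765), np.float64(1.9754450509140882), np.float64(1.3296169433857286)] [460.4   8.7  40. ]
bar [468.   13.2  24.3] [np.float64(4.674655939644118), np.float64(5.5048535580260465), np.float64(0.957054542575624)] [467.3  13.2  12.5]
plug_mid [] [[339.6, 199.8], [335.0, 226.0]]
dish_seat [[378.0, 210.9], [365.1, 174.4]] [[332.5, 173.3], [297.3, 172.9]]
bar_mid [[371.3, 277.3], [250.6, 251.4]] [[362.2, 281.1], [396.5, 178.9], [335.9, 226.2]]
dishpx [ 28  53 255] post [ 25  78 253] barpx [ 30   1 254] bench [ 11 178 163]
dish ((518.0108642578125, 97.24537658691406), (52.425254821777344, 63.40064239501953), 39.886505126953125) [ 622.6 -186.4   10. ]
((621.7393798828125, -186.94105529785156), 34.28128433227539)
(287, 87) [514.2  64.8  25. ]
(323, 85) [533.8  28.9  25. ]
(301, 197) [402.4  -4.   25. ]
(333, 194) [423.4 -38.7  25. ]
bar axis deg 31.620327448833006
vb far edge [475.2  49.3  55. ]
vb far edge [498.7  19.6  55. ]
proj plug top [310.8 169.3]
```

View pics/w1c.png

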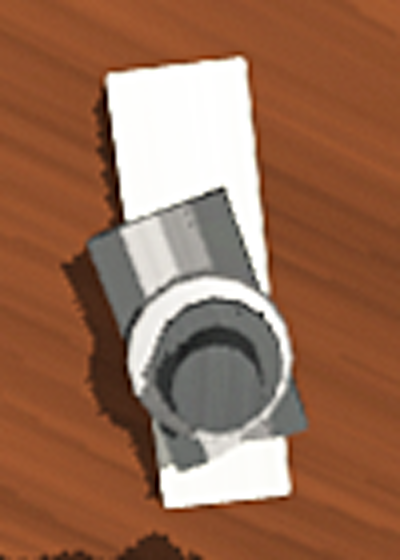

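```bash
cat > d.py <<'E'
from h import *
np.set_printoptions(precision=1,suppress=True)
w=dict(np.load('pics/w1.npz'))
f=lambda q,z:atz(w,(260+q[0]/4,70+q[1]/4),z)
print('plug',f((217,390),115),f((214,368),85));print('collar',f((210,361),75))
V=np.array([f(q,55) for q in((88,240),(224,188),(307,432),(175,470))]);B=np.array([f(q,25) for q in((105,75),(243,57),(292,492),(162,508))])
for n,C in(('vb',V),('bar',B)):
    print(n,C.mean(0),[np.linalg.norm(C[i]-C[i-1]) for i in range(4)],[np.degrees(np.arctan2(*(a-b)[1::-1])) for a,b in((C[0],C[3]),(C[1],C[2]))])
E
python3 d.py
```

```text
plug [461.1   4.3 115. ] [460.2   5.1  85. ]
collar [459.6   6.1  75. ]
vb [461.2  10.5  55. ] [np.float64(68.69859098782936), np.float64(39.46587309240106), np.float64(71.26714656118023), np.float64(39.43596261632264)] [np.float64(44.97572534945418), np.float64(44.917243793190735)]
bar [468.1  13.7  25. ] [np.float64(129.43824471851627), np.float64(39.48638582603363), np.float64(129.18124111653998), np.float64(41.305011400480126)] [np.float64(31.82897863963628), np.float64(32.6337748269388)]
```

```bash
python3 -m pendant '[[[8.5,0.8,0.6,-4,0,0,0],[8.5,1.6,1.2,-8,0,0,0],[8.5,1.6,1.2,-11,0,0,0],[8.5,1.6,1.2,-13.5,0,0,0],[8.5,1.6,1.2,-15.5,0,0,0],[8.5,1.6,1.2,-16.8,0,0,0],[8.5,1.6,1.2,-17.3,0,0,0],[8.5,1.6,1.2,-17.3,0,0,0]]]'; python3 w.py w2 plug_mid
```

```text
time_s: 6.7
tcp_pos: [460.8, 6.4, 88.5]
tool_rot: [180.0, -0.0, 25.8]
contact_force: [0.5, 0.2, 1.2]
gripper_width: 1.0
6.75 [461.2   6.4  89.1] [180.   -0.1  25.8] cam [532.9  40.9 231.1] w 0.994369334433001 F [-0.1  0.4 -0. ] q [ -0.6  16.7 115.7   0.   47.5  63.6]
plug_mid [(0.59, array([322.2, 270.4]))] M [(0.71, array([321.2, 265.8]), 4507)]
```

View pics/w2.png

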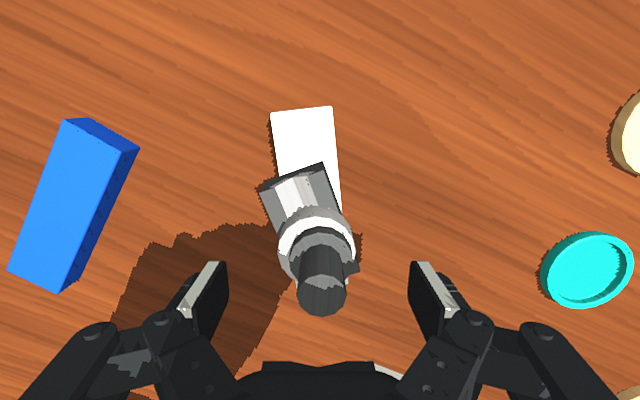

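The plug's top at (320,293) sits midway between the pads. I close, then lift a little.

```bash
python3 -m pendant '[[[8.5,0,0,-0.2,0,0,0],[0,0,0,-0.2,0,0,0],[0,0,0,-0.2,0,0,0],[0,0,0,-0.2,0,0,0],[0,0,0,-0.2,0,0,0],[0,0,0,-0.2,0,0,0],[0,0,0,-0.2,0,0,0],[0,0,0,-0.2,0,0,0]]]';python3 -m pendant '[[[0,0,0,0,0,0,0],[0,0,0,0,0,0,0],[0,0,0,0,0,0,0],[0,0,0,0.5,0,0,0],[0,0,0,1.5,0,0,0],[0,0,0,3,0,0,0],[0,0,0,5,0,0,0],[0,0,0,7,0,0,0]]]'; python3 w.py w3 plug_mid
```

```text
time_s: 7.65
tcp_pos: [461.8, 6.4, 87.9]
tool_rot: [179.9, -0.2, 25.8]
contact_force: [-0.1, -0.0, 3.8]
gripper_width: 0.237
time_s: 8.45
tcp_pos: [461.6, 6.4, 159.0]
tool_rot: [179.9, -0.2, 25.8]
contact_force: [-0.4, 0.5, -1.3]
gripper_width: 0.239
8.5 [463.8   6.4 162.2] [179.7  -0.5  25.8] cam [533.3  40.9 301.8] w 0.23733580798939882 F [1.  0.2 1. ] q [ -0.6  11.5 110.    0.   57.9  63.6]
plug_mid [(0.91, array([318.4, 274.1]))] M [(0.75, array([316.5, 273.5]), 3940)]
```

View pics/w3.png

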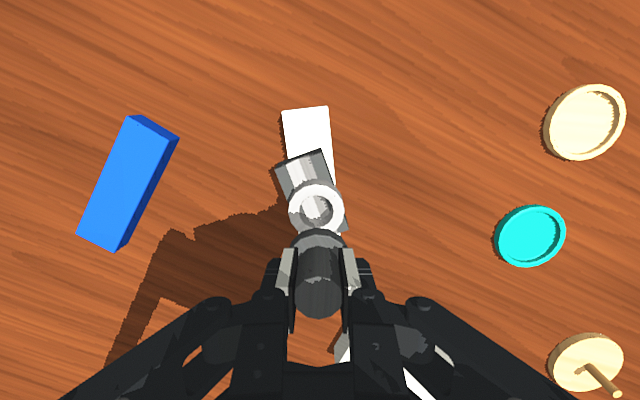

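Plug held; collar and V-block are undisturbed. Dish at (584,122). I remeasure the dish and collar here from two wrist places.

```bash
cat > e.py <<'E'
from h import *
np.set_printoptions(precision=1,suppress=True)
c=[]
for n,(x0,y0,x1,y1) in(('w1',(470,55,565,140)),('w3',(530,75,640,170))):
    w=dict(np.load('pics/%s.npz'%n)); h=cv2.cvtColor(w['img'],cv2.COLOR_RGB2HSV)
    g=np.zeros(h.shape[:2],np.uint8); g[y0:y1,x0:x1]=(h[y0:y1,x0:x1,2]>215)
    cs=max(cv2.findContours(g,0,2)[0],key=cv2.contourArea);P=np.array([atz(w,q[0],10)[:2] for q in cs],np.float32);r=cv2.minEnclosingCircle(P)
    print(n,r,atz(w,cv2.fitEllipse(cs)[0],10)); c.append((w,cv2.fitEllipse(cs)[0]))
print(tri(*c)); w=c[1][0]
print('floor centre by eye',atz(w,(586,123),4)); print('collar hole',atz(w,(317,208),75)); print(proj(w,[459.6,6.1,75]))
E
python3 e.py
```

```text
w1 ((621.777099609375, -186.83270263671875), 33.9659309387207) [ 622.5 -186.4   10. ]
w3 ((621.7721557617188, -186.70816040039062), 34.139556884765625) [ 622.7 -186.2   10. ]
(array([ 622.9, -186.9,    9. ]), [np.float64(0.11849397339709641), np.float64(0.11849397339701945)])
floor centre by eye [ 623.1 -190.4    4. ]
collar hole [462.9   7.4  75. ]
[316.7 212.4]
```

```bash
python3 -m pendant '[[[0,1,-1,0,0,0,0],[0,3,-3.5,0,0,0,0],[0,5.5,-6.5,0,0,0,0],[0,8,-9.5,0,0,0,0],[0,10.5,-12.5,0,0,0,0],[0,13,-15.5,0,0,0,0],[0,15,-18,0,0,0,0],[0,16,-19.2,0,0,0,0]]]';python3 -m pendant '[[[0,0,0,0,0,0,0],[0,0,0,-1,0,0,0],[0,0,0,-3,0,0,0],[0,0,0,-5,0,0,0],[0,0,0,-7,0,0,0],[0,0,0,-9,0,0,0],[0,0,0,-10,0,0,0],[0,0,0,-10,0,0,0]]]'; python3 w.py w4 plug_mid dish_seat
```

```text
time_s: 9.4
tcp_pos: [624.0, -189.0, 156.8]
tool_rot: [179.8, -0.3, 25.7]
contact_force: [0.3, 0.2, -2.0]
gripper_width: 0.235
time_s: 10.2
tcp_pos: [622.1, -187.8, 54.6]
tool_rot: [-180.0, -0.1, 25.7]
contact_force: [0.1, -0.8, -0.3]
gripper_width: 0.236
10.25 [ 623.2 -188.3   56.1] [179.9  -0.2  25.7] cam [ 694.2 -153.6  197.3] w 0.23938768074394143 F [ 0.8 -0.2 -1.4] q [-17.9  33.2  92.1   0.1  54.6  46.4]
plug_mid [(0.62, array([319.4, 269. ]))] M [(0.64, array([317.7, 273. ]), 3752)]
dish_seat [(0.97, array([313.1, 226. ])), (0.88, array([283.4, 361.2]))] M [(0.77, array([305.5, 350.3]), 1203), (0.71, array([313.4, 213.4]), 5434)]
```

View pics/w4.png

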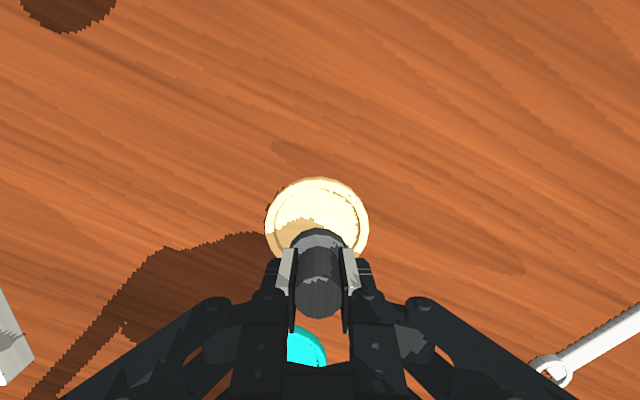

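```bash
python3 -c "
from h import *
w=dict(np.load('pics/w4.npz'));print(atz(w,(313.1,226),4),proj(w,[622,-187,4]),proj(w,[622,-187,10]),atz(w,(265,222),10),atz(w,(370,222),10),atz(w,(317,178),10));print([observe()['tcp_pos'] for i in range(2)])"
```

```text
[ 621.15181985 -184.98982448    4.        ] [316.38775177 226.15180869] [316.33675857 229.70354437] [ 612.55341673 -155.11031949   10.        ] [ 641.70284622 -215.6069921    10.        ] [ 653.01525513 -172.57826426   10.        ]
[array([ 624.64831319, -189.07567933,   58.00455395]), array([ 624.64831319, -189.07567933,   58.00455395])]
```

```bash
python3 -m pendant '[[[0,0,0.2,-1,0,0,0],[0,0,0.2,-2,0,0,0],[0,0,0.2,-2.7,0,0,0],[0,0,0.2,-3.1,0,0,0],[0,0,0.2,-3.4,0,0,0],[0,0,0.2,-3.6,0,0,0],[0,0,0.2,-3.6,0,0,0],[0,0,0.2,-3.6,0,0,0]]]'; python3 w.py w5 dish_seat
```

```text
time_s: 11.25
tcp_pos: [624.8, -187.2, 22.2]
tool_rot: [179.7, -0.4, 25.7]
contact_force: [-0.6, -0.2, -1.9]
gripper_width: 0.236
11.3 [ 624.9 -187.2   22.3] [179.7  -0.4  25.7] cam [ 695.9 -152.6  165.3] w 0.23970613768737556 F [-1.   0.  -0.7] q [-17.7  35.3  93.8   0.1  50.4  46.5]
dish_seat [] M [(0.93, array([309.8, 224.7]), 4709)]
```

```bash
python3 -m pendant '[[[0,0,0,-0.1,0,0,0],[0,0,0,-0.2,0,0,0],[0,0,0,-0.3,0,0,0],[0,0,0,-0.4,0,0,0],[0,0,0,-0.4,0,0,0],[0,0,0,-0.4,0,0,0],[0,0,0,-0.4,0,0,0],[0,0,0,-0.4,0,0,0]]]'; python3 w.py w6 dish_seat
```

```text
time_s: 12.2
tcp_pos: [624.9, -187.1, 18.4]
tool_rot: [179.7, -0.4, 25.7]
contact_force: [-0.2, -0.2, -2.0]
gripper_width: 0.24
12.25 [ 624.9 -187.2   18.4] [179.7  -0.4  25.7] cam [ 695.9 -152.6  161.5] w 0.23488128353414955 F [ 0.2  0.3 -1.4] q [-17.7  35.6  94.    0.1  50.   46.5]
dish_seat [] M [(0.92, array([305.8, 227.2]), 4707)]
```

View pics/w6.png

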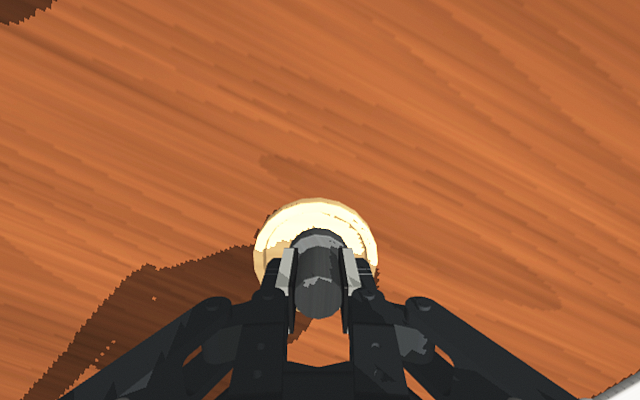

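```bash
python3 -m pendant '[[[0,-0.1,0,-0.05,0,0,0],[0,-0.1,0,-0.1,0,0,0],[0,-0.1,0,-0.1,0,0,0],[0,-0.1,0,-0.15,0,0,0],[0,-0.1,0,-0.15,0,0,0],[0,-0.1,0,-0.15,0,0,0],[0,-0.1,0,-0.15,0,0,0],[0,-0.1,0,-0.15,0,0,0]]]'
```

```text
time_s: 13.15
tcp_pos: [623.9, -187.2, 17.1]
tool_rot: [179.7, -0.4, 25.7]
contact_force: [-1.4, 0.6, 1.0]
gripper_width: 0.237
```

```bash
python3 -m pendant '[[[0,0,0,-0.03,0,0,0],[0,0,0,-0.06,0,0,0],[0,0,0,-0.06,0,0,0],[0,0,0,-0.06,0,0,0],[0,0,0,-0.06,0,0,0],[0,0,0,-0.06,0,0,0],[0,0,0,-0.06,0,0,0],[0,0,0,-0.06,0,0,0]]]'; python3 -c "
from h import *
print(observe()['contact_force'])"
```

```text
time_s: 13.95
tcp_pos: [624.0, -187.1, 17.0]
tool_rot: [179.7, -0.4, 25.7]
contact_force: [-1.0, 0.3, 5.0]
gripper_width: 0.237
[-0.9799132   0.25710484  5.04583923]
```

```bash
python3 -m pendant '[[[8.5,0,0,0,0,0,0],[8.5,0,0,0,0,0,0],[8.5,0,0,0,0,0,0],[8.5,0,0,0,0,0,0],[8.5,0,0,1,0,0,0],[8.5,0,0,4,0,0,0],[8.5,0,0,8,0,0,0],[8.5,0,0,12,0,0,0]]]';python3 -m pendant '[[[8.5,0,0,4,0,0,0],[8.5,-3,3.5,4,0,0,0.05],[8.5,-6,7,4,0,0,0.1],[8.5,-9,10.5,4,0,0,0.17],[8.5,-12,14,4,0,0,0.24],[8.5,-15,17.5,3,0,0,0.34],[8.5,-16.3,19.3,1,0,0,0.34],[8.5,-16.3,19.3,0,0,0,0.34]]]'; python3 w.py w7 collar_mid vblock_mid; python3 -c "
from h import *
s=snap('side','s7.png');a=s['img'][110:290,220:420,::-1];t=snap('top','t7.png');print(landmark_of('plug_mid','top'),landmark_of('plug_mid','side'))
w=cv2.imread('pics/w7.png')[100:400,160:480]
cv2.imwrite('pics/s7c.png',np.hstack([cv2.resize(a,(440,396),interpolation=2),cv2.resize(w,(360,396))]))"
```

```text
time_s: 14.75
tcp_pos: [623.8, -187.1, 138.7]
tool_rot: [179.7, -0.4, 25.7]
contact_force: [0.7, -0.3, 1.0]
gripper_width: 0.995
time_s: 15.55
tcp_pos: [458.2, 7.6, 138.5]
tool_rot: [179.8, -0.3, 45.3]
contact_force: [-0.9, -0.6, -1.0]
gripper_width: 0.998
15.6 [459.1   6.5 137.4] [179.8  -0.3  45.3] cam [513.6  63.8 281.5] w 0.9940709103491909 F [ 0.2 -0.1 -1.6] q [ -0.7  12.8 112.5   0.1  54.3  44. ]
collar_mid [(0.71, array([320.2, 214.5]))] M [(0.66, array([319.8, 224.8]), 2414)]
vblock_mid [(0.61, array([316.4, 198.3]))] M [(0.56, array([316.6, 177.1]), 2700)]
[{'position': [368.6, 174.0], 'score': 0.42}] [{'position': [293.2, 166.8], 'score': 0.7}, {'position': [252.9, 266.6], 'score': 0.51}]
```

View pics/s7c.png

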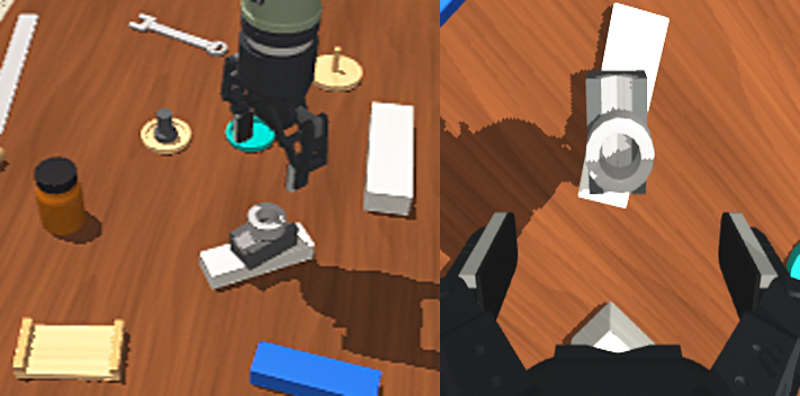

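The plug stands upright and central in the dish. The V-block now appears aligned with the tool, and the collar hole is at about wrist (320,214).

```bash
python3 -c "
from h import *
np.set_printoptions(precision=1,suppress=True)
w=dict(np.load('pics/w7.npz'));print(atz(w,(320,213.6),75),atz(w,(320.2,214.5),65));
f=lambda x,y:(160+(x-440)*320/360,100+y*300/396)
# collar outer: x 585..655, y 110..(~190)
print(atz(w,f(620,150),75)); V=[atz(w,f(*q),55) for q in((585,72),(646,70))]; print(V,np.mean(V,0)-35*np.array([.7071,.7071,0]))
o=observe();print(o['tcp_pos'],o['tool_rot'])
t=snap('top');s=snap('side');m=landmark_of('post_seat','top'),landmark_of('post_seat','side');print([[(d['position'],d['score']) for d in k] for k in m]);print(tri((t,m[0][0]['position']),(s,m[1][0]['position'])))
"
```

```text
[462.9   9.5  75. ] [460.    6.2  65. ]
[462.9   9.4  75. ]
[array([473.8,  52.2,  55. ]), array([502.3,  25.5,  55. ])] [463.3  14.1  55. ]
[461.6   5.3 139.1] [179.7  -0.4  45.1]
[[([429.3, 248.0], 0.63)], [([372.1, 138.9], 0.5)]]
(array([ 401.2, -366.6,   27.3]), [np.float64(2.004307683930152), np.float64(2.004307683930083)])
```

```bash
python3 -m pendant '[[[8.5,0,0.2,-2,0,0,0],[8.5,0,0.2,-4,0,0,0],[8.5,0,0.2,-5.5,0,0,0],[8.5,0,0.2,-6.8,0,0,0],[8.5,0,0.2,-7.7,0,0,0],[8.5,0,0.2,-8.2,0,0,0],[8.5,0,0.2,-8.2,0,0,0],[8.5,0,0.2,-8.2,0,0,0]]]';python3 w.py w8 collar_mid
```

```text
time_s: 17.0
tcp_pos: [461.3, 7.7, 57.1]
tool_rot: [179.7, -0.4, 45.1]
contact_force: [0.1, 0.2, 0.5]
gripper_width: 0.99
17.05 [461.4   7.7  57.3] [179.7  -0.4  45.1] cam [516.6  63.8 200.3] w 0.9942395946590088 F [ 0.7 -0.5 -0.4] q [ -0.5  19.2 118.2   0.1  42.1  44.2]
collar_mid [(0.57, array([314.9, 275.4]))] M [(0.75, array([315.2, 289.4]), 6233), (0.3, array([334. , 149.8]), 5132)]
```

View pics/w8.png

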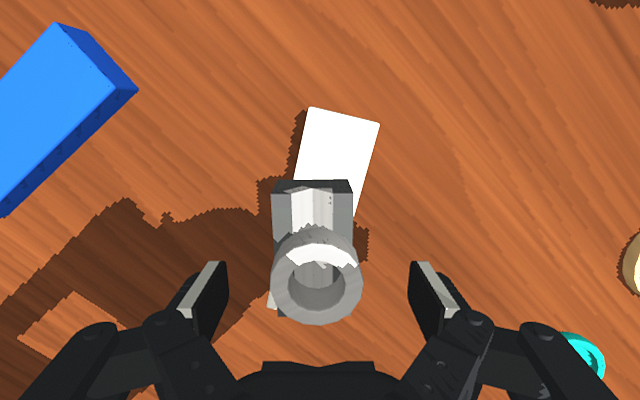

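The collar at (316,284) is between the pads. I lower 3.5 mm, close and lift.

```bash
python3 -c "
from h import *
w=dict(np.load('pics/w8.npz'));print(atz(w,(316,283),75))"
python3 -m pendant '[[[8.5,0,0,-0.35,0,0,0],[8.5,0,0,-0.35,0,0,0],[0,0,0,-0.35,0,0,0],[0,0,0,-0.35,0,0,0],[0,0,0,-0.35,0,0,0],[0,0,0,-0.35,0,0,0],[0,0,0,-0.35,0,0,0],[0,0,0,-0.35,0,0,0]]]';python3 -m pendant '[[[0,0,0,0,0,0,0],[0,0,0,0,0,0,0],[0,0,0,0.3,0,0,0],[0,0,0,1.3,0,0,0],[0,0,0,3.5,0,0,0],[0,0,0,6,0,0,0],[0,0,0,8.5,0,0,0],[0,0,0,8.5,0,0,0]]]'; python3 w.py w9 collar_mid vblock_mid bar_mid
```

```text
[461.14049212   8.32654811  75.        ]
time_s: 17.95
tcp_pos: [461.4, 7.7, 54.3]
tool_rot: [179.7, -0.5, 45.1]
contact_force: [-1.8, 0.3, 5.4]
gripper_width: 0.495
time_s: 18.75
tcp_pos: [463.9, 7.7, 142.8]
tool_rot: [179.3, -0.8, 45.2]
contact_force: [0.3, -0.5, -2.4]
gripper_width: 0.493
18.8 [462.5   7.7 140.9] [179.5  -0.6  45.2] cam [517.9  63.8 286.4] w 0.4929693588374339 F [-0.1  0.1 -1.8] q [ -0.5  12.7 112.1   0.1  54.4  44.3]
collar_mid [(0.55, array([316.2, 277.1]))] M [(0.78, array([317. , 289.7]), 6477)]
vblock_mid [(0.64, array([308.4, 202.1]))] M [(0.61, array([311.9, 195.6]), 3934)]
bar_mid [(0.57, array([113.6, 126.2]))] M [(0.9, array([322.7, 140.9]), 2614), (0.83, array([114.6, 128.4]), 9643), (0.81, array([308.8, 354.3]), 1330), (0.29, array([563.1, 209.2]), 2650)]
```

```bash
python3 -c "
from h import *
a=dict(np.load('pics/w1.npz'));b=dict(np.load('pics/w3.npz'));print(atz(a,(529.5,296.5),10),atz(b,(586,362),10),atz(b,(618,394),48),atz(a,(549.5,314),48))"
python3 -m pendant '[[[0,-0.5,-1.5,0.5,0,0,0],[0,-1,-4,1,0,0,0],[0,-1.5,-8,2,0,0,0],[0,-2,-12,3,0,0,0],[0,-3,-16,3,0,0,0],[0,-4,-20,3,0,0,0],[0,-4.5,-24,3,0,0,0],[0,-5,-26,3,0,0,0]]]'
```

```text
[ 404.03306085 -370.21301623   10.        ] [ 407.88449103 -367.7652225    10.        ] [ 405.43341231 -373.63108353   48.        ] [ 404.21455256 -373.32191856   48.        ]
time_s: 19.9
tcp_pos: [410.1, -255.1, 167.6]
tool_rot: [179.8, -0.3, 45.0]
contact_force: [-0.4, -0.2, -2.2]
gripper_width: 0.49
```

```bash
python3 -m pendant '[[[0,0,-2.5,0,0,0,0],[0,0,-5.5,0,0,0,0],[0,0,-8.5,-1,0,0,0],[0,0,-10.5,-2,0,0,0],[0,-0.5,-11.5,-3,0,0,0],[0,-0.5,-11.6,-4,0,0,0],[0,-0.5,-11.6,-4,0,0,0],[0,-0.5,-11.6,-4,0,0,0]]]';python3 w.py w10 post_seat collar_mid;  python3 -c "
from h import *
s=snap('side','s10.png');a=s['img'][60:220,290:450,::-1]
w=cv2.imread('pics/w10.png')[100:400,160:480]
cv2.imwrite('pics/s10c.png',np.hstack([cv2.resize(a,(396,396),interpolation=2),cv2.resize(w,(400,396))]))"
```

```text
time_s: 20.7
tcp_pos: [405.0, -369.9, 127.4]
tool_rot: [179.8, -0.3, 45.1]
contact_force: [-0.5, 0.1, -2.5]
gripper_width: 0.489
20.75 [ 405.4 -370.1  127.8] [179.8  -0.3  45.1] cam [ 460.8 -314.   270.4] w 0.4919215914202548 F [-0.6  0.4 -1. ] q [-43.8  20.8 102.    0.4  56.9   0.9]
post_seat [(0.62, array([319.8, 203.3]))] M [(0.63, array([318.4, 195.9]), 6115)]
collar_mid [(0.93, array([319.7, 276.5]))] M [(0.56, array([319. , 290.8]), 6351)]
```

View pics/s10c.png

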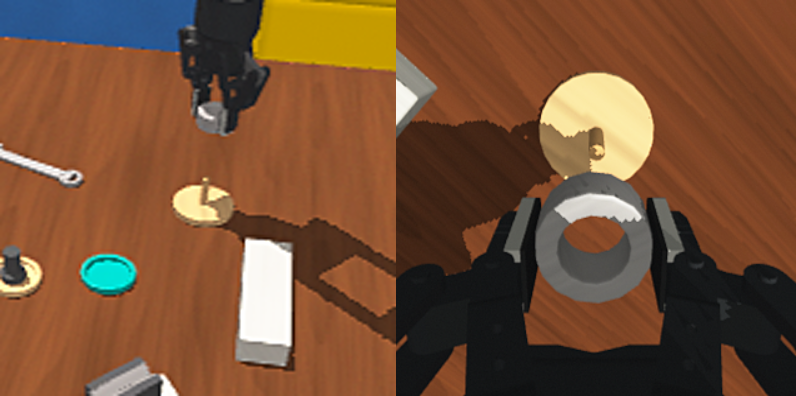

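```bash
python3 -c "
from h import *
w=dict(np.load('pics/w10.npz'));print(atz(w,(320,214.4),48),atz(w,(320.8,197.7),10),atz(w,(319.8,203.3),10),'collar',atz(w,(316,285),148),atz(w,(319.7,276.5),138));print(observe()['tcp_pos'])"
```

```text
[ 405.38332884 -372.65479446   48.        ] [ 407.23569538 -372.2747845    10.        ] [ 403.02999889 -375.27486315   10.        ] collar [ 405.43355855 -368.75514893  148.        ] [ 405.45664252 -371.1921718   138.        ]
[ 405.47582721 -370.85456618  128.22226817]
```

```bash
python3 -m pendant '[[[0,0,-0.2,-1,0,0,0],[0,0,-0.2,-2.5,0,0,0],[0,0,-0.2,-4.5,0,0,0],[0,0,-0.2,-6.5,0,0,0],[0,0,-0.2,-8.5,0,0,0],[0,0,-0.2,-10,0,0,0],[0,0,-0.2,-11,0,0,0],[0,0,-0.2,-11.2,0,0,0]]]';python3 -m pendant '[[[0,0,0,-0.1,0,0,0],[0,0,0,-0.2,0,0,0],[0,0,0,-0.25,0,0,0],[0,0,0,-0.3,0,0,0],[0,0,0,-0.35,0,0,0],[0,0,0,-0.4,0,0,0],[0,0,0,-0.4,0,0,0],[0,0,0,-0.4,0,0,0]]]'
```

```text
time_s: 21.8
tcp_pos: [404.8, -372.3, 14.8]
tool_rot: [179.8, -0.3, 45.1]
contact_force: [0.1, 0.2, -1.5]
gripper_width: 0.489
time_s: 22.6
tcp_pos: [404.9, -372.3, 10.8]
tool_rot: [179.8, -0.3, 45.1]
contact_force: [-0.6, 0.3, -2.1]
gripper_width: 0.495
```

```bash
python3 -m pendant '[[[0,0,0,-0.05,0,0,0],[0,0,0,-0.1,0,0,0],[0,0,0,-0.1,0,0,0],[0,0,0,-0.15,0,0,0],[0,0,0,-0.15,0,0,0],[0,0,0,-0.15,0,0,0],[0,0,0,-0.15,0,0,0],[0,0,0,-0.15,0,0,0]]]'
```

```text
time_s: 23.4
tcp_pos: [404.9, -372.3, 9.4]
tool_rot: [179.8, -0.3, 45.1]
contact_force: [0.3, 0.6, -0.1]
gripper_width: 0.492
```

```bash
python3 -m pendant '[[[0,0,0,-0.05,0,0,0],[0,0,0,-0.08,0,0,0],[0,0,0,-0.08,0,0,0],[0,0,0,-0.08,0,0,0],[0,0,0,-0.08,0,0,0],[0,0,0,-0.08,0,0,0],[0,0,0,-0.08,0,0,0],[0,0,0,-0.08,0,0,0]]]'
```

```text
time_s: 24.2
tcp_pos: [404.9, -372.3, 9.4]
tool_rot: [179.8, -0.3, 45.1]
contact_force: [-2.7, 1.5, 7.2]
gripper_width: 0.488
```

```bash
python3 -m pendant '[[[8.5,0,0,0.02,0,0,0],[8.5,0,0,0,0,0,0],[8.5,0,0,0,0,0,0],[8.5,0,0,0,0,0,0],[8.5,0,0,1,0,0,0],[8.5,0,0,4,0,0,0],[8.5,0,0,9,0,0,0],[8.5,0,0,13,0,0,0]]]';python3 -m pendant '[[[8.5,0.5,4,0.5,0,0,0],[8.5,1,9,1,0,0,0],[8.5,2,14,1,0,0,0],[8.5,3,19,1,0,0,0],[8.5,4,24,1,0,0,0],[8.5,4.5,29,1,0,0,0],[8.5,5.2,34,1,0,0,0],[8.5,5.7,38.3,1,0,0,0]]]'; python3 -m pendant '[[[8.5,0,0,0,0,0,0],[8.5,0,0,0,0,0,0],[8.5,0,0,0,0,0,0],[8.5,0,0,0,0,0,0],[8.5,0,0,0,0,0,0],[8.5,0,0,0,0,0,0],[8.5,0,0,0,0,0,0],[8.5,0,0,0,0,0,0]]]'; python3 w.py w11 vblock_mid bar_mid;  python3 -c "
from h import *
s=snap('side','s11.png');a=s['img'][80:200,310:430,::-1]
w=cv2.imread('pics/w11.png')[100:400,160:480]
cv2.imwrite('pics/s11c.png',np.hstack([cv2.resize(a,(360,396),interpolation=2),cv2.resize(w,(440,396))]))"
```

```text
time_s: 25.0
tcp_pos: [405.1, -372.5, 142.1]
tool_rot: [179.7, -0.3, 45.1]
contact_force: [0.9, -0.4, -0.4]
gripper_width: 0.997
time_s: 25.8
tcp_pos: [462.2, 12.6, 153.0]
tool_rot: [179.7, -0.4, 45.1]
contact_force: [0.9, -0.3, 0.1]
gripper_width: 0.996
time_s: 26.6
tcp_pos: [462.2, 12.2, 152.9]
tool_rot: [179.7, -0.4, 45.0]
contact_force: [-0.5, 0.6, -0.5]
gripper_width: 0.992
26.65 [462.2  12.4 152.9] [179.7  -0.4  45. ] cam [517.6  68.3 296.1] w 0.9912735273032065 F [ 0.4  1.  -0.5] q [  0.1  12.  110.9   0.   56.5  45. ]
vblock_mid [(0.66, array([316. , 201.4]))] M [(0.62, array([317.8, 200.8]), 4363)]
bar_mid [(0.98, array([128.1, 128.9]))] M [(0.79, array([128. , 129.8]), 8723), (0.78, array([316.7, 351.5]), 1803), (0.58, array([325.7, 144.3]), 2664)]
```

View pics/s11c.png

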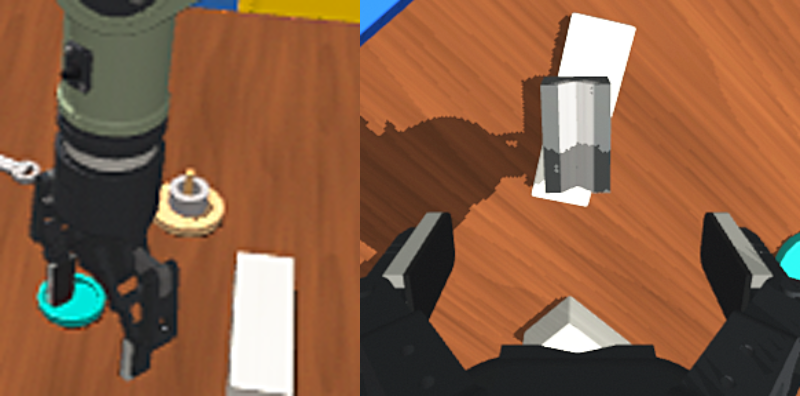

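Collar sits flat over the post. V-block top corners in the crop are (541,82), (609,82), (608,191) and (545,192).

```bash
python3 -c "
from h import *
np.set_printoptions(precision=1,suppress=True)
w=dict(np.load('pics/w11.npz'))
f=lambda q,z:atz(w,(160+(q[0]-360)*320/440,100+q[1]*300/396),z)
V=np.array([f(q,55) for q in((541,83),(609,82),(610,191),(545,192))]);B=np.array([f(q,25) for q in((572,12),(636,28),(588,207),(532,195))])
for n,C in(('vb',V),('bar',B)):
    print(n,C.mean(0),[np.linalg.norm(C[i]-C[i-1]) for i in range(4)],[np.degrees(np.arctan2(*(a-b)[1::-1])) for a,b in((C[0],C[3]),(C[1],C[2]))])
print(atz(w,(316,201.4),40))
for n in('side','top'):
  s=snap(n);print([(d['position'],d['score']) for d in landmark_of('short_cradle_seat',n)])
  for d in masks_of('short_cradle_seat',n)[:1]:
    P=np.array([atz(s,q,12)[:2] for q in np.argwhere(d['region'])[:,::-1]],np.float32);print(cv2.minAreaRect(P))
"
```

```text
vb [462.   11.4  55. ] [np.float64(70.13064345787808), np.float64(38.26854761972353), np.float64(70.11887362155133), np.float64(39.78035579933741)] [np.float64(45.55446014768512), np.float64(46.78978938630236)]
bar [468.4  13.6  25. ] [np.float64(129.15144427115916), np.float64(40.12251878920105), np.float64(129.154662471179), np.float64(39.8911260329237)] [np.float64(32.470452087614945), np.float64(32.367729915329576)]
[460.3  11.2  40. ]
[([251.5, 265.3], 0.57), ([299.9, 126.5], 0.47)]
((646.674072265625, 180.61572265625), (113.4995346069336, 75.4516830444336), 8.586587905883789)
[([248.8, 167.6], 0.86)]
((644.954345703125, 177.63812255859375), (114.46795654296875, 65.09146881103516), 8.595148086547852)
```

```bash
python3 -m pendant '[[[8.5,0,-0.1,-3,0,0,0.01],[8.5,0,-0.1,-6,0,0,0.01],[8.5,0,-0.1,-8.5,0,0,0.01],[8.5,0,-0.1,-10.5,0,0,0.01],[8.5,0,-0.1,-11.8,0,0,0.01],[8.5,0,-0.1,-12.4,0,0,0.01],[8.5,0,-0.1,-12.4,0,0,0.01],[8.5,0,-0.1,-12.4,0,0,0.01]]]';python3 -m pendant '[[[8.5,0,0,0,0,0,0],[0,0,0,0,0,0,0],[0,0,0,0,0,0,0],[0,0,0,0,0,0,0],[0,0,0,0,0,0,0],[0,0,0,0,0,0,0],[0,0,0,0,0,0,0],[0,0,0,0,0,0,0]]]'
```

```text
time_s: 28.0
tcp_pos: [462.7, 11.6, 29.5]
tool_rot: [179.6, -0.4, 45.6]
contact_force: [0.0, -0.1, -0.6]
gripper_width: 1.0
time_s: 28.8
tcp_pos: [462.9, 11.7, 30.0]
tool_rot: [179.6, -0.5, 45.6]
contact_force: [-1.6, -0.2, 5.5]
gripper_width: 0.454
```

```bash
python3 -m pendant '[[[0,0,0,0,0,0,0],[0,0,0,0.3,0,0,0],[0,0,0,1,0,0,0],[0,0,0,2.5,0,0,0],[0,0,0,5,0,0,0],[0,0,0,8,0,0,0],[0,1,1,10,0,0,0],[0,2,2,11,0,0,0]]]';python3 -m pendant '[[[0,2.5,2,0,0,0,-0.1],[0,5,4.5,0,0,0,-0.2],[0,7.5,7,0,0,0,-0.3],[0,10,9.5,0,0,0,-0.4],[0,12.5,11.5,0,0,0,-0.5],[0,14.5,13.5,0,0,0,-0.58],[0,16.2,14.6,0,0,0,-0.64],[0,16.2,14.6,0,0,0,-0.64]]]'; python3 w.py w12 short_cradle_seat vblock_mid
```

```text
time_s: 29.6
tcp_pos: [483.6, 31.8, 142.1]
tool_rot: [179.5, -0.6, 45.6]
contact_force: [-0.0, 0.6, -4.0]
gripper_width: 0.456
time_s: 30.4
tcp_pos: [647.1, 179.4, 141.0]
tool_rot: [179.5, -0.6, 9.0]
contact_force: [-0.2, -0.5, -4.3]
gripper_width: 0.458
30.45 [645.6 178.2 140.9] [179.5  -0.5   9. ] cam [724.6 192.7 284.4] w 0.45486163015903885 F [-0.6 -0.5 -5.4] q [14.7 30.1 83.9 -0.6 65.5 96. ]
short_cradle_seat [(0.91, array([313.7, 189.7]))] M [(0.78, array([312.9, 164.4]), 4874)]
vblock_mid [(0.65, array([317.2, 277.5]))] M [(0.92, array([315.9, 274. ]), 14568)]
```

View pics/w12.png

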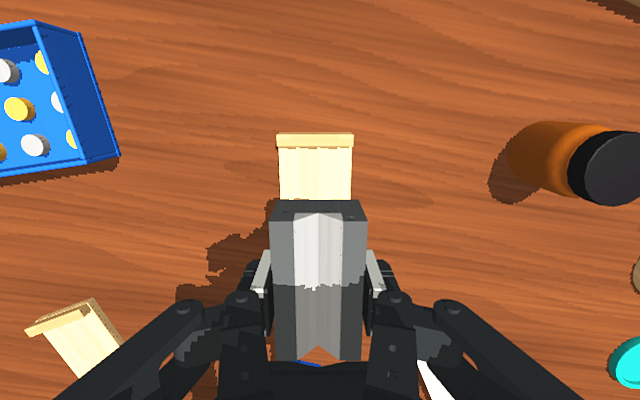

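Cradle far end-stop corners are at (277,133) and (353,133). The block is parallel to the board.

```bash
python3 -c "
from h import *
np.set_printoptions(precision=1,suppress=True)
w=dict(np.load('pics/w12.npz'))
a,b=atz(w,(277,134),22),atz(w,(353,134),22);print(a,b,np.linalg.norm(a-b))
y=np.degrees(np.arctan2(*(a-b)[1::-1]))-90;u=np.array([np.cos(np.radians(y)),np.sin(np.radians(y)),0]);print(y,(a+b)/2-55*u)
# refined via inner line of the far stop at board z10/22: row 147
c,d=atz(w,(280,147),22),atz(w,(351,147),22);print((c+d)/2-45*u)
e,g=atz(w,(280,195),10),atz(w,(352,195),10);e2,g2=atz(w,(280,155),10),atz(w,(351,155),10);print('board edges',np.linalg.norm(e-g),[np.degrees(np.arctan2(*(p-q)[1::-1])) for p,q in((e2,e),(g2,g))])
print(atz(w,(313.7,189.7),10))
g=cv2.cvtColor(w['img'],cv2.COLOR_RGB2GRAY);print(g[128:200:1,315])
o=observe();print(o['tcp_pos'],o['tool_rot'])"
```

```text
[696.  219.9  22. ] [705.6 158.3  22. ] 62.2647891289309
8.907655382592509 [646.4 180.6  22. ]
[645.9 180.1  22. ]
board edges 65.42493747625514 [np.float64(6.884919854072606), np.float64(12.193580670458292)]
[650.7 182.6  10. ]
[119 120 122 127 155 154 213 247 240 236 237 237 237 238 239 240 242 237
 202 159 154 235 251 249 249 249 249 249 249 249 249 249 249 249 249 249
 249 249 249 249 249 249 249 249 249 249 248 249 249 249 248 248 248 249
 248 249 248 248 249 248 248 248 249 249 248 249 248 249 248 249 251 247]
[644.6 177.  141.9] [179.5  -0.5   8.9]
```

```bash
python3 -m pendant '[[[0,0.2,0.3,-1,0,0,0],[0,0.2,0.3,-3,0,0,0],[0,0.2,0.3,-5,0,0,0],[0,0.2,0.3,-7,0,0,0],[0,0.2,0.3,-9,0,0,0],[0,0.2,0.3,-10.5,0,0,0],[0,0.2,0.3,-11,0,0,0],[0,0.2,0.3,-11,0,0,0]]]';python3 -m pendant '[[[0,0,0,-0.2,0,0,0],[0,0,0,-0.4,0,0,0],[0,0,0,-0.6,0,0,0],[0,0,0,-0.8,0,0,0],[0,0,0,-0.8,0,0,0],[0,0,0,-0.8,0,0,0],[0,0,0,-0.8,0,0,0],[0,0,0,-0.8,0,0,0]]]'; python3 w.py w13 short_cradle_seat
```

```text
time_s: 31.45
tcp_pos: [646.1, 179.9, 31.0]
tool_rot: [179.5, -0.4, 8.9]
contact_force: [1.2, -0.7, -4.5]
gripper_width: 0.457
time_s: 32.25
tcp_pos: [646.3, 179.9, 23.2]
tool_rot: [179.5, -0.4, 8.9]
contact_force: [0.9, -0.7, -4.8]
gripper_width: 0.455
32.3 [646.2 179.9  23.1] [179.5  -0.4   8.9] cam [724.1 193.3 166.4] w 0.45589172246241827 F [-0.3  0.3 -4.2] q [14.8 36.6 90.8 -0.7 52.2 96.4]
short_cradle_seat [] M [(0.6, array([312.8, 178.4]), 7676)]
```

```bash
python3 -c "
from h import *
np.set_printoptions(precision=1,suppress=True)
w=dict(np.load('pics/w13.npz'));h=cv2.cvtColor(w['img'],cv2.COLOR_RGB2GRAY)
print(h[110:200:2,315]);
for r in(125,130,135,140,150,170):
  x=np.where(h[r]>190)[0];x=x[(x>230)&(x<420)];print(r,x.min() if len(x) else 0,x.max() if len(x) else 0)
for r in range(110,140):
  x=np.where(h[r,230:420]>190)[0]
  if len(x)>60: print('top row',r,x.min()+230,x.max()+230); a,b=atz(w,(x.min()+230,r),22),atz(w,(x.max()+231,r),22);print(a,b,np.linalg.norm(a-b)); u=np.array([np.cos(.157),np.sin(.157),0]);print((a+b)/2-55*u);break
"
python3 -m pendant '[[[0,0.05,0,-0.2,0,0,0],[0,0.05,0,-0.3,0,0,0],[0,0.05,0,-0.4,0,0,0],[0,0.05,0,-0.5,0,0,0],[0,0.05,0,-0.6,0,0,0],[0,0.05,0,-0.6,0,0,0],[0,0.05,0,-0.6,0,0,0],[0,0.05,0,-0.6,0,0,0]]]'
```

```text
[122 123 124 126 125 122 126 131 126 127 128 122 118 116 118 121 115 115
 115 116 157 171 136 197 238 232 231 232 233 232 233 234 236 210 157 231
 247 247 247 247 247 247 247 247 250]
125 0 0
130 0 0
135 0 0
140 0 0
150 0 0
170 248 383
time_s: 33.2
tcp_pos: [646.7, 179.9, 17.2]
tool_rot: [179.5, -0.4, 8.9]
contact_force: [-0.2, 0.1, -5.0]
gripper_width: 0.459
```

```bash
python3 -c "
from h import *
np.set_printoptions(precision=1,suppress=True)
w=dict(np.load('pics/w13.npz'));h=cv2.cvtColor(w['img'],cv2.COLOR_RGB2GRAY)
for r in(158,161,164):
  x=np.where(h[r,200:440]>205)[0]+200;a,b=atz(w,(x.min(),r),22),atz(w,(x.max()+1,r),22);print(r,x.min(),x.max(),np.linalg.norm(a-b),(a+b)/2)
u=np.array([np.cos(.157),np.sin(.157),0]);
print(atz(w,(315,156),22)-55*u, atz(w,(315,176),22)-45*u)"
python3 -m pendant '[[[0,0,0,-0.05,0,0,0],[0,0,0,-0.1,0,0,0],[0,0,0,-0.15,0,0,0],[0,0,0,-0.2,0,0,0],[0,0,0,-0.2,0,0,0],[0,0,0,-0.2,0,0,0],[0,0,0,-0.2,0,0,0],[0,0,0,-0.2,0,0,0]]]'
```

```text
158 247 383 63.2003980891098 [699.9 189.2  22. ]
161 247 383 63.38456686840437 [698.5 189.   22. ]
164 248 383 63.10759019738965 [697.2 188.6  22. ]
[646.4 181.   22. ] [647.  181.2  22. ]
time_s: 34.0
tcp_pos: [646.8, 179.9, 15.2]
tool_rot: [179.5, -0.4, 8.9]
contact_force: [0.8, -0.1, -4.0]
gripper_width: 0.455
```

```bash
python3 -m pendant '[[[0,0,0.05,0,0,0,0],[0,0,0.05,-0.05,0,0,0],[0,0,0.05,-0.1,0,0,0],[0,0,0.05,-0.1,0,0,0],[0,0,0.05,-0.1,0,0,0],[0,0,0.05,-0.1,0,0,0],[0,0,0.05,-0.1,0,0,0],[0,0,0.05,-0.1,0,0,0]]]'
```

```text
time_s: 34.8
tcp_pos: [646.8, 180.5, 15.0]
tool_rot: [179.5, -0.4, 8.9]
contact_force: [-2.6, -1.2, 5.7]
gripper_width: 0.454
```

```bash
python3 -m pendant '[[[8.5,0,0,0,0,0,0],[8.5,0,0,0,0,0,0],[8.5,0,0,0,0,0,0],[8.5,0,0,0,0,0,0],[8.5,0,0,1,0,0,0],[8.5,0,0,4,0,0,0],[8.5,0,0,8,0,0,0],[8.5,0,0,12.5,0,0,0]]]';python3 -m pendant '[[[8.5,-3,-3,0,0,0,0.05],[8.5,-6,-6,0,0,0,0.12],[8.5,-9,-9,0,0,0,0.2],[8.5,-12,-12,0,0,0,0.28],[8.5,-15,-14.5,0,0,0,0.36],[8.5,-17.8,-16.7,0,0,0,0.41],[8.5,-17.8,-16.7,0,0,0,0.41],[8.5,-17.8,-16.7,0,0,0,0.41]]]'; python3 w.py w14 bar_mid;  python3 -c "
from h import *
s=snap('side','s14.png');a=s['img'][150:320,200:400,::-1]
w=cv2.imread('pics/w14.png')[80:380,160:480]
cv2.imwrite('pics/s14c.png',np.hstack([cv2.resize(a,(400,396),interpolation=2),cv2.resize(w,(400,396))]))"
```

```text
time_s: 35.6
tcp_pos: [646.2, 180.3, 141.0]
tool_rot: [179.5, -0.3, 8.9]
contact_force: [0.0, -0.2, -0.5]
gripper_width: 0.996
time_s: 36.4
tcp_pos: [468.7, 13.0, 142.0]
tool_rot: [179.4, -0.5, 32.3]
contact_force: [0.3, 0.6, 1.4]
gripper_width: 0.997
36.45 [469.4  13.4 141.9] [179.4  -0.5  32.4] cam [534.6  56.1 285.3] w 0.9945710718043292 F [0.1 0.2 0.4] q [  0.4  13.2 111.1  -0.3  54.9  58.2]
bar_mid [(0.82, array([313.8, 196. ])), (0.82, array([117.9, 180.3]))] M [(0.93, array([312. , 193.3]), 6780), (0.69, array([358.1, 357.4]), 1544), (0.57, array([116.2, 178.9]), 8466)]
```

View pics/s14c.png

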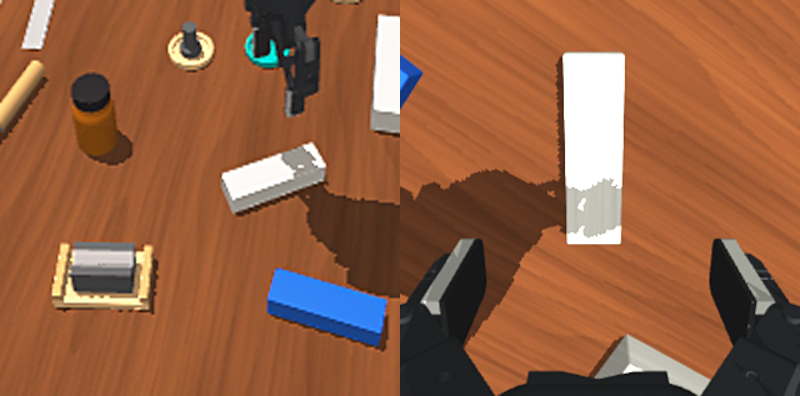

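V-block lies centred in the short cradle. The bar is aligned with the tool, with crop corners (564,53), (625,53), (620,243) and (567,243).

```bash
python3 -c "
from h import *
np.set_printoptions(precision=1,suppress=True)
w=dict(np.load('pics/w14.npz'))
f=lambda q,z:atz(w,(160+(q[0]-400)*.8,80+q[1]*300/396),z)
C=np.array([f(q,25) for q in((564,53),(625,53),(621,243),(567,243))])
print(C.mean(0),[np.linalg.norm(C[i]-C[i-1]) for i in range(4)],[np.degrees(np.arctan2(*(a-b)[1::-1])) for a,b in((C[0],C[3]),(C[1],C[2]))]);print(observe()['tcp_pos'])
for n in('side','top'):
  s=snap(n)
  for d in masks_of('long_cradle_seat',n)[:1]:
    P=np.array([atz(s,q,12)[:2] for q in np.argwhere(d['region'])[:,::-1]],np.float32);print(cv2.minAreaRect(P))"
python3 -m pendant '[[[8.5,0,0,-3,0,0,0],[8.5,0,0,-6,0,0,0],[8.5,0,0,-9,0,0,0],[8.5,0,0,-11,0,0,0],[8.5,0,0,-11,0,0,0],[8.5,0,0,-11,0,0,0],[8.5,0,0,-11,0,0,0],[8.5,0,0,-11,0,0,0]]]'
```

```text
[468.9  13.9  25. ] [np.float64(129.09888699015906), np.float64(39.14590539263752), np.float64(129.29732081907184), np.float64(40.015571022808146)] [np.float64(31.802819678930835), np.float64(32.18866380295027)]
[469.4  13.9 141.2]
((408.2111511230469, 375.5050964355469), (174.40716552734375, 71.49916076660156), 30.487873077392578)
((410.47576904296875, 371.9747009277344), (173.70010375976562, 68.82756042480469), 31.159238815307617)
time_s: 37.6
tcp_pos: [469.6, 13.7, 32.0]
tool_rot: [179.4, -0.5, 32.4]
contact_force: [-1.0, -0.5, 0.2]
gripper_width: 0.995
```

```bash
python3 -m pendant '[[[8.5,0,0,-1,0,0,0],[8.5,0,0,-2,0,0,0],[8.5,0,0,-2.6,0,0,0],[8.5,0,0,-2.6,0,0,0],[8.5,0,0,-2.6,0,0,0],[0,0,0,-2.6,0,0,0],[0,0,0,-2.6,0,0,0],[0,0,0,-2.6,0,0,0]]]';python3 -m pendant '[[[0,0,0,0,0,0,0],[0,0,0,0,0,0,0],[0,0,0,0,0,0,0],[0,0,0,0,0,0,0],[0,0,0,0,0,0,0],[0,0,0,0,0,0,0],[0,0,0,0,0,0,0],[0,0,0,0,0,0,0]]]';python3 -m pendant '[[[0,0,0,0.2,0,0,0],[0,0,0,0.7,0,0,0],[0,0,0,2,0,0,0],[0,0,0,4,0,0,0],[0,0,0,7,0,0,0],[0,0,0,10,0,0,0],[0,0,0,12,0,0,0],[0,0,0,12,0,0,0]]]'
```

```text
time_s: 38.4
tcp_pos: [469.8, 13.7, 6.2]
tool_rot: [179.4, -0.5, 32.4]
contact_force: [0.6, -0.4, -0.6]
gripper_width: 0.508
time_s: 39.2
tcp_pos: [469.9, 13.7, 6.5]
tool_rot: [179.4, -0.5, 32.4]
contact_force: [-0.6, 0.1, 4.8]
gripper_width: 0.453
time_s: 40.0
tcp_pos: [471.5, 13.7, 128.8]
tool_rot: [179.2, -0.8, 32.4]
contact_force: [0.4, 1.0, -4.1]
gripper_width: 0.457
```

```bash
python3 -m pendant '[[[0,-0.2,1,0.5,0,0,0],[0,-0.5,4,1,0,0,0],[0,-1,8,1.5,0,0,0],[0,-1.5,12,2,0,0,0],[0,-2,16,2,0,0,0],[0,-2.5,20,2,0,0,0],[0,-3,24,2,0,0,-0.01],[0,-3.5,26,2,0,0,-0.02]]]';python3 -m pendant '[[[0,-0.5,2,0,0,0,0],[0,-1,5,0,0,0,0],[0,-2,8,0,0,0,0],[0,-2.5,10,0,0,0,-0.02],[0,-2.5,10,0,0,0,-0.02],[0,-2.5,10,0,0,0,-0.02],[0,-2.5,10,0,0,0,-0.02],[0,-2.5,10,0,0,0,-0.02]]]'; python3 w.py w15 long_cradle_seat bar_mid
```

```text
time_s: 40.8
tcp_pos: [435.0, 276.9, 147.2]
tool_rot: [179.2, -0.7, 31.4]
contact_force: [-1.2, -1.4, -4.1]
gripper_width: 0.452
time_s: 41.6
tcp_pos: [409.8, 376.0, 146.7]
tool_rot: [179.2, -0.6, 30.2]
contact_force: [-0.4, -0.8, -3.7]
gripper_width: 0.449
41.65 [410.  376.1 146.9] [179.2  -0.6  30.2] cam [476.9 416.8 290.1] w 0.45602361216021986 F [-0.3 -0.  -3.3] q [ 41.8  20.3  99.7  -1.   59.6 102.2]
long_cradle_seat [] M [(0.96, array([312.3, 116.2]), 3032), (0.16, array([316.6, 245.5]), 20329)]
bar_mid [(0.85, array([316. , 274.5])), (0.76, array([472.2, 311.8]))] M [(0.69, array([316. , 247.5]), 20555), (0.57, array([498.1, 288.4]), 3579)]
```

View pics/w15.png

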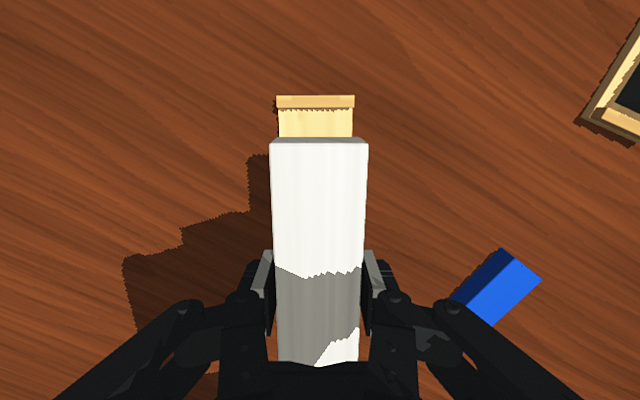

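The far end stop of the long cradle shows corners at (277,96) and (354,96), nearly in line with the bar.

```bash
cat > k.py <<'E'
import sys
from h import *
np.set_printoptions(precision=1,suppress=True)
w=dict(np.load('pics/%s.npz'%sys.argv[1]));h=w['img'].astype(int).sum(2)/3; r0,r1=int(sys.argv[2]),int(sys.argv[3])
thr=150
print([int(v) for v in h[r0:r1,315]])
cols=np.arange(285,350); e=[]
for c in cols: e.append(r0+np.argmax(h[r0:r1,c]>thr))
p=np.polyfit(cols,np.median([e],axis=0),1); L=[];Rr=[]
rr=range(int(np.polyval(p,315))+3,int(np.polyval(p,315))+9)
for r in rr:
    x=np.where(h[r,230:420]>thr)[0]+230; L.append(x.min());Rr.append(x.max()+1)
print('edge',p,np.polyval(p,315),L,Rr)
l,r=np.median(L),np.median(Rr); a,b=atz(w,(l,np.polyval(p,l)),22),atz(w,(r,np.polyval(p,r)),22)
y=np.arctan2(*(a-b)[1::-1])-np.pi/2;u=np.array([np.cos(y),np.sin(y),0]);H=float(sys.argv[4])
print('width',np.linalg.norm(a-b),'yaw',np.degrees(y),'centre',(a+b)/2-H*u)
E
python3 k.py w15 85 125 85; python3 -c "
from h import *
o=observe();print(o['tcp_pos'],o['tool_rot'])"
```

```text
[66, 70, 72, 75, 75, 76, 74, 71, 64, 58, 141, 198, 188, 183, 184, 183, 185, 185, 186, 188, 190, 190, 148, 84, 109, 186, 228, 221, 218, 217, 217, 217, 218, 217, 217, 218, 218, 217, 218, 217]
edge [ -0.  102.8] 95.58426573426576 [np.int64(276), np.int64(277), np.int64(277), np.int64(276), np.int64(277), np.int64(277)] [np.int64(354), np.int64(354), np.int64(354), np.int64(354), np.int64(354), np.int64(354)]
width 62.22320322043204 yaw 31.441722931925288 centre [410.2 374.   22. ]
[410.15940098 376.52262908 147.28027203] [179.24774943  -0.67109513  30.22491368]
```

```bash
python3 -m pendant '[[[0,0,-0.2,-1,0,0,0.015],[0,0,-0.2,-3,0,0,0.015],[0,0,-0.2,-5,0,0,0.015],[0,0,-0.2,-7,0,0,0.015],[0,0,-0.2,-9,0,0,0.015],[0,0,-0.2,-10.5,0,0,0.015],[0,0,-0.2,-11,0,0,0.015],[0,0,-0.2,-11,0,0,0.015]]]'; python3 w.py w16; python3 -c "
import cv2,numpy as np
h=cv2.imread('pics/w16.png').astype(int).sum(2)//3
print(h[80:170:2,315].tolist())"
```

```text
time_s: 42.65
tcp_pos: [409.8, 374.0, 36.3]
tool_rot: [179.2, -0.6, 31.1]
contact_force: [0.1, 0.1, -4.0]
gripper_width: 0.449
42.7 [410.3 374.5  37.2] [179.2  -0.7  31.1] cam [476.2 415.9 179.7] w 0.4543626392724544 F [ 1.   0.4 -3.7] q [ 41.7  27.4 107.   -1.2  45.  101.5]
[73, 71, 65, 111, 190, 183, 182, 184, 183, 184, 184, 186, 189, 185, 116, 117, 185, 221, 217, 218, 218, 217, 216, 216, 217, 217, 216, 218, 209, 124, 132, 142, 243, 245, 247, 247, 246, 246, 246, 246, 246, 246, 246, 246, 246]
```

```bash
python3 k.py w16 80 106 85; python3 -m pendant '[[[0,0,0,-0.2,0,0,0],[0,0,0,-0.5,0,0,0],[0,0,0,-0.8,0,0,0],[0,0,0,-1.1,0,0,0],[0,0,0,-1.3,0,0,0],[0,0,0,-1.5,0,0,0],[0,0,0,-1.5,0,0,0],[0,0,0,-1.5,0,0,0]]]'
```

```text
[73, 73, 71, 71, 65, 55, 111, 175, 190, 190, 183, 183, 182, 182, 184, 183, 183, 183, 184, 184, 184, 186, 186, 187, 189, 190]
edge [ 0.  81.6] 87.22587412587417 [np.int64(249), np.int64(249), np.int64(249), np.int64(249), np.int64(249), np.int64(250)] [np.int64(383), np.int64(382), np.int64(382), np.int64(382), np.int64(382), np.int64(382)]
width 62.73217426061441 yaw 30.129266541963826 centre [409.3 375.9  22. ]
time_s: 43.5
tcp_pos: [410.3, 374.5, 22.2]
tool_rot: [179.2, -0.7, 31.1]
contact_force: [0.2, -0.0, -4.5]
gripper_width: 0.455
```

```bash
python3 -m pendant '[[[0,0,0.05,-0.1,0,0,-0.005],[0,0,0.05,-0.2,0,0,-0.005],[0,0,0.05,-0.3,0,0,-0.005],[0,0,0.05,-0.4,0,0,-0.005],[0,0,0.05,-0.45,0,0,-0.005],[0,0,0.05,-0.5,0,0,-0.005],[0,0,0.05,-0.5,0,0,-0.005],[0,0,0.05,-0.5,0,0,-0.005]]]'
```

```text
time_s: 44.3
tcp_pos: [410.3, 375.0, 17.2]
tool_rot: [179.2, -0.7, 30.8]
contact_force: [-0.9, -0.4, -4.2]
gripper_width: 0.453
```

```bash
python3 -m pendant '[[[0,0,0,-0.04,0,0,0],[0,0,0,-0.08,0,0,0],[0,0,0,-0.1,0,0,0],[0,0,0,-0.1,0,0,0],[0,0,0,-0.1,0,0,0],[0,0,0,-0.1,0,0,0],[0,0,0,-0.1,0,0,0],[0,0,0,-0.1,0,0,0]]]'
```

```text
time_s: 45.1
tcp_pos: [410.4, 375.1, 16.6]
tool_rot: [179.3, -0.7, 30.8]
contact_force: [-1.3, -0.6, 3.7]
gripper_width: 0.453
```

```bash
python3 -m pendant '[[[0,0,0,-0.04,0,0,0],[0,0,0,-0.04,0,0,0],[8.5,0,0,-0.04,0,0,0],[8.5,0,0,-0.04,0,0,0],[8.5,0,0,-0.04,0,0,0],[8.5,0,0,-0.04,0,0,0],[8.5,0,0,0.5,0,0,0],[8.5,0,0,3,0,0,0]]]'; python3 -m pendant '[[[8.5,0,0,3,0,0,0],[8.5,0,0,7,0,0,0],[8.5,0,0,11,0,0,0],[8.5,0,-3,14,0,0,0],[8.5,0,-7,17,0,0,0],[8.5,0,-11,17,0,0,0],[8.5,0,-15,17,0,0,0],[8.5,0,-15,17,0,0,0]]]'; python3 w.py w17 long_cradle_seat bar_mid; python3 -c "
from h import *
s=snap('side','s17.png')['img'][:,:,::-1];t=snap('top','t17.png')['img'][:,:,::-1];w=cv2.imread('pics/w17.png')
c=lambda a,x,y,v,z:cv2.resize(a[y:y+z,x:x+v],(400,300),interpolation=2)
cv2.imwrite('pics/fin.png',np.vstack([np.hstack([c(s,220,230,200,170)[:],c(s,220,110,200,150)]),np.hstack([c(t,140,140,160,120),c(t,280,120,200,150)])]))
for n,a in(('plug_mid','dish_seat'),('vblock_mid','short_cradle_seat'),('bar_mid','long_cradle_seat'),('collar_mid','post_seat')):
  print(n,[np.round(d['position']) for d in landmark_of(n,'top')],[np.round(d['position']) for d in landmark_of(n,'side')])"
```

```text
time_s: 45.9
tcp_pos: [409.0, 373.8, 44.9]
tool_rot: [179.2, -0.4, 30.8]
contact_force: [0.0, -0.0, 0.3]
gripper_width: 0.992
time_s: 46.7
tcp_pos: [408.2, 220.1, 215.6]
tool_rot: [179.1, -0.3, 30.6]
contact_force: [-0.7, -0.4, 0.2]
gripper_width: 0.991
46.75 [408.8 222.2 215.6] [179.2  -0.4  30.6] cam [475.3 262.  358.6] w 0.9940721757564025 F [0.4 0.2 0.2] q [ 27.7   8.9 104.9  -0.9  65.8  87.4]
long_cradle_seat [] M [(0.78, array([204.9,  71.4]), 4342)]
bar_mid [(0.8, array([340.4, 213. ])), (0.65, array([183.2, 100.7]))] M [(0.98, array([345.1, 215.8]), 4223), (0.97, array([179.1,  98.5]), 6747)]
plug_mid [] [array([296., 164.])]
vblock_mid [array([250., 166.])] [array([246., 263.])]
bar_mid [array([252., 251.]), array([373., 274.]), array([369., 177.])] [array([397., 180.]), array([362., 281.]), array([342., 364.])]
collar_mid [array([433., 248.])] []
```

View pics/fin.png

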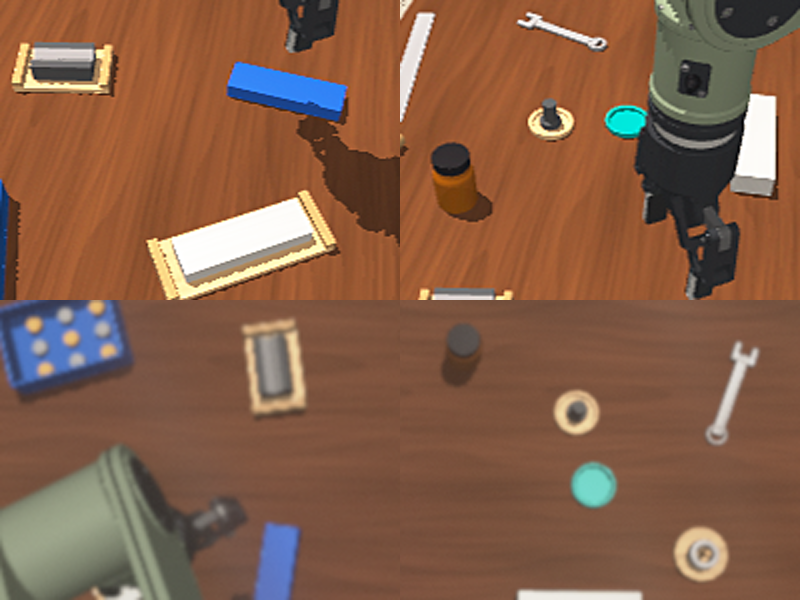

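All four parts are seated, and the jar and wrench are in their places. One numeric check of the bar, then sign off.

```bash
python3 -c "
from h import *
w=snap('wrist');
g=((w['img'].min(2)>185)*255).astype(np.uint8);g[:,300:]=0;n,l,st,ce=cv2.connectedComponentsWithStats(g);i=1+np.argmax(st[1:,4]);print(st[i],ce[i])
P=np.array([atz(w,q,35)[:2] for q in np.argwhere(l==i)[:,::-1]],np.float32);print('bar',cv2.minAreaRect(P))
o=observe();print(o['time_s'],np.round(o['contact_force'],1))
ticket.sign_off()"
```

```text
[ 150   22   77  151 8135] [188.36619545  96.34615857]
bar ((414.7308349609375, 368.1547546386719), (138.8991241455078, 58.7215461730957), 30.438724517822266)
47.5 [-0.2  0.6 -0.3]
the job is handed in; nothing more can be done
```

I took the stack apart from the top down and put each part in its own holder. The plug is in the wooden dish, the collar over the post, the V-block in the short cradle, and the smaller white bar in the long cradle. I lowered each part to a light contact before letting go, and handed the job in at about 47.5 s.

- **Pictures:** the last side and top views show the plug and V-block upright and centred. The side view shows the bar lying between its end stops. The collar is flat over the post. The jar, the wrench, the blue and large white bars and the turquoise dish look undisturbed. The gripper was clear of everything, with contact forces under 1 N.
- **Check that disagreed:** my last numeric check of the bar did not work. It came out at 139 x 59 mm, not 130 x 40 mm, probably because it included pale cradle wood, so its centre (about 7 mm off the measured one) can't be relied on. Its angle of 30.4° fits the cradle. I handed the job in straight after that, in the same script, without checking the bar again. That the bar is centred therefore rests on the side view and on where I set it down, about 1 mm from the measured cradle centre.

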